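# Shift the rebuilt valve into float over the drip tray

## Task

On the valve test stand, get the rebuilt float valve draining: first take the pinion gear that stands in the drip tray's way and stand it upright on the black rubber parts mat, well inside its edges, beside the bearing race that lies on it, then pull the drip tray all the way out to its stop, and only then push the float valve's lever back, away from the stand's front, past its stiff detent so that it stays in the float notch. The float valve is the one with the long end cap at the rear; leave the other valve's lever in neutral, leave the rest of the things on the bench and stand where they are, and let go of everything at the end.

Things in the scene. Friction and masses are not known exactly. Their poses are not given: they have to be found in the camera images.
- stand: Valve test stand: low grey steel cabinet, 270 mm deep, 360 wide, 90 high, fixed. Origin on the bench under the middle of its front edge; +x points to its rear, the drip tray's front looks to -x. Two valve stations on top, 100 mm left and right of the middle; from 140 mm behind the front edge a manifold with two gauges stands in the middle, up to 215 mm above the bench.
- tray (a joint): Draw of the drip tray, m: 0 home, 0.120 at its stop. A shallow open steel tray whose front plate (306 mm wide, 14 to 80 mm above the bench) stands at the stand's front edge when home and comes out along the stand's -x. About 3 N of friction; it stays where it is left and may start up to 20 mm out.
- tray_handle (a point): Middle of the tray's bar handle: round bar 12 mm thick, 100 mm long, parallel to the stand's y, 55 mm above the bench, 40 mm in front of the tray's front plate (31 mm clear between them). Moves with the tray.
- float_valve: Float valve: dark cast spool valve on either station, axes as the stand's. Origin on the stand's top under the front end of the casting, 50 mm behind the stand's front edge. Casting 110 mm long, 56 wide, 62 high; told apart by its rear end cap, 42 mm across, 85 long. Two 12 mm pipes run forward 30 mm either side of the lever, below 180 mm over the bench, and turn down 80 mm ahead of the origin.
- float_lever (a joint): Float lever, rad: 0 neutral (leans 0.30 rad towards the stand's front), positive pushed to the stand's +x. Below the detent springs return it near neutral; resistance at the knob is up to 2 N, jumps to about 14 N at 0.23 to 0.26 and eases to the crest near 0.40; beyond it the lever snaps into the float notch at about 0.50 and stays. Stops at -0.15 and 0.53. Starts within 0.07 of neutral.
- float_lever_knob (a point): Middle of the float lever's black grip (32 mm thick, 65 long along the lever, round ends), 150 mm from the pivot, which lies along the stand's y, 20 mm in front of and 45 above the valve's origin. In neutral about 278 mm above the bench, the grip's top 310; to float it moves about 74 mm to the stand's +x, within 8 mm of that height.
- plain_valve: The other valve, on the other station: same casting, pipes and lever, but with a short thin end cap on its rear, 34 mm across and 35 mm long. Origin as for the float valve.
- plain_lever (a joint): Angle of the other valve's lever, rad: 0 neutral, same lean and sense; spring-centred, no detent. It must be left within 0.12 of neutral throughout.
- plain_lever_knob (a point): Middle of the grip of the other valve's lever; same lever as the float valve's.
- pinion: Pinion gear with shaft, bare steel, 0.6 to 1 kg, standing nose down in front of the tray, shaft up. Origin at the centre of its underside, +z up the shaft. Toothed conical head 50 mm across at the bottom, 70 at the widest (36 up); shaft 38 mm across from 44 to 76 up, 28 across from 76 to 120, 18 mm thread to 132 (top).
- mat: Black ribbed rubber parts mat, 200 by 200 mm, 4 mm thick, lying beside the tray's way on the left or the right. Origin at the centre of its underside, axes along its edges.
- tub: White plastic tub with lid, 112 by 162 by 82 mm, bystander on the side that the mat is not. Origin at the centre of its underside.
- can: Upright steel spray can, 66 mm across, 190 mm tall, bystander beside the stand. Origin at the centre of its underside.
- oil: Upright black oil bottle, 68 mm across, 210 mm tall, bystander beside the stand. Origin at the centre of its underside.
- race: Steel bearing race, ring 68 mm across, 26 mm high, bystander lying flat on one part of the mat, clear of the mat's centre. Origin at the centre of its underside.
- mallet: Hammer with wooden handle, 260 mm long, lying flat along its x axis, bystander nearest the robot. Less than 50 mm high. Origin near its middle, underneath.
- spanner: Steel spanner, 120 mm long, lying on the stand's top between the two levers, about 10 mm thick, bystander. Origin near its middle, underneath.
- tube: Red sealant tube, 145 mm long, 44 mm wide, 30 mm high, lying flat between the tub and the can or bottle, bystander. Origin near its middle, underneath.
Not all that is in view belongs to the job. Leave any pink or purple look-alike of the pinion alone.

How it is judged:
By the outcome, as a careful person would: the job done as asked, in the order asked, and still so for the second after the job is handed in, with the robot touching nothing.
It also fails if it takes over 64 s, if anything falls off the work surface, if the arm or the gripper's body presses on something with over 40 N, if the wrist force passes 120 N, or if a joint passes its speed limit or range.

## Robot

A 6-joint arm with a two-finger parallel gripper is mounted at the origin on the work surface. World frame = base frame: x ahead of the robot, y to its left, z up, the work surface at z = 0. Lengths are in mm, angles in rad, forces in N, time in s.
With the tool pointing down it reaches from about 400 to 825 mm from the base axis. Payload 7 kg.
Tool frame: the origin (TCP) lies at the very end of the fingers, on their centre line; the grasp point (between the pads) lies 19 mm behind it; z points along the fingers, y is the line along which they close (so a half turn about z gives the same grasp; the last joint's range is limited). The gripper opens to 88 mm and grips with 3 to 60 N. Pads are 19 mm wide; open, the fingers measure 130 mm over their backs; the gripper's body (78 mm by 193 mm) begins 47 mm behind the grasp point.
Start: joints at [1.504, 0.359, 0.012, 0, -1.224, -0.288], TCP at [234.504, 632.932, 191.761] pointing down, gripper open.
Joint ranges: [-3.07, 3.07], [-1.43, 2.12], [-1.02, 1.25], [-3.03, 1.67], [-3.05, -0], [-3.03, 3.03]. Speed limits (rad/s): [2.39, 2.39, 3.01, 3.14, 3.14, 3.14].

## Interface

Orientations are given as [roll, pitch, yaw] about the fixed x, y, z axes, in that order (R = Rz(yaw) Ry(pitch) Rx(roll)).
In Python, from station import sense, read_camera, finish_job gives the robot as it stands.
- The arm moves only by the tool servo_tool, never from a script. Its argument "commands" is a list of rows, each a list of 5 numbers: the shift along the tool's x, y, z each as a share of 0.6 m, from -1 to 1, then the turn about the tool's z as a share of 120 degrees, from -1 to 1, then the opening, from -1 (shut) to 1 (fully open). A call has 1 to 5 rows; each row is the pose to reach, as a shift and turn from the pose commanded when the call began, along the tool's axes at that moment; what a row does not reach only later rows make up. A row lasts 1/8 s, in which the tool goes at most 62.5 mm and 10.7 degrees, less where a joint would pass 70% of its speed; a pose out of reach is approached as far as the arm can. A call with a number of a shift or a turn outside -1 to 1 is refused whole. A call with a gripper value outside its range is refused whole. The fingers move at their own pace and stop on an object; "force" is the grip in N (left out, the last holds). Time passes only in rows, so rows that repeat a pose let the fingers close. It gives the time, the measured TCP pose, the force, the opening and the grip force at its end, in the units of the state.
- sense(): the state, without advancing time (a new reading comes with each control period).
- read_camera(name): name is "side" or "top" or "wrist"; returns a dict with "pixels" (480x640x3 uint8, blue, green, red), "vfov" (degrees; the focal length in pixels is half the picture's height over the tangent of half this angle, whatever the lens; pixels are square), "cx", "cy" (the principal point, pixels), "origin" and "rotation" of the camera in the world. Camera axes: x right, y down, z forward; pixel columns grow to the right and rows downward; lengths in mm; the calibration is good to about 2 mm. The wrist camera is an equidistant fisheye: a pixel r from the principal point sees the ray r / f radians off the axis. A picture is of the moment at which its call begins. There is no depth.
- finish_job(): hands the job in; it is judged then, once.
The state is a dict: "time_s": time; "q": joint angles; "qvel": joint speeds; "joint_torque": joint torques, N m; "ee_pos": TCP position; "eef_rot": TCP orientation; "ft_force": force on the tool from outside, world axes, zero at the start; "moment": the same for the moment, N m; "opening": opening from 0.0 (shut) to 1.0 (fully open); "finger_force": force on a finger pad.
Only numpy, scipy, OpenCV 4.12 (cv2) and the standard library are available. Lean on these libraries where they do the work, as an engineer would, in place of code of your own. Each camera call takes 0.05 s, during which the arm holds its last target. There are 200 camera calls.

## Working session

There is one attempt and no reset: what is moved stays moved. The work goes in short steps, Python scripts to look and compute and a tool call to move; the robot and the scene stay as the last step left them, time stands still between calls to the robot, and variables do not carry over. Pictures are saved under pics/ and viewed, at most 10 in all, crops included, and the job is handed in when it is done.

Besides the shell and the picture viewer there is one more tool, called after "Emit:" as a command line: name --pt "numbers of a row" for each row, then --argument value for the rest. servo_tool: Moves the arm, as the interface text tells. Shift numbers are shares of 0.6 m and turn numbers shares of 120 degrees, none past 1 either way. Its arguments: {"type":"object","properties":{"commands":{"type":"array","items":{"type":"array","items":{"type":"number"}}},"force":{"type":"number"}},"required":["commands"]}

```bash
mkdir -p pics; cat > h.py <<'E'
import numpy as np, cv2
from station import sense, read_camera, finish_job
def cam(n,fn=None):
    c=read_camera(n)
    if fn: cv2.imwrite('pics/'+fn+'.png',c['pixels'])
    return c
def ray(c,u,v):
    f=240/np.tan(np.radians(c['vfov'])/2); d=np.array([u-c['cx'],v-c['cy'],f],float)
    if c.get('name')=='wrist' : 
        a=np.hypot(d[0],d[1]); t=a/f; d=np.array([d[0]/a*np.sin(t),d[1]/a*np.sin(t),np.cos(t)])
    return np.array(c['origin']),np.array(c['rotation'])@d
def plane(c,u,v,z):
    o,d=ray(c,u,v); return o+d*(z-o[2])/d[2]
def proj(c,p):
    f=240/np.tan(np.radians(c['vfov'])/2); d=np.array(c['rotation']).T@(np.array(p)-np.array(c['origin']))
    return d[:2]/d[2]*f+[c['cx'],c['cy']]
def cross(c1,p1,c2,p2):
    o1,d1=ray(c1,*p1);o2,d2=ray(c2,*p2);d1/=np.linalg.norm(d1);d2/=np.linalg.norm(d2)
    t=np.linalg.lstsq(np.stack([d1,-d2],1),o2-o1,rcond=None)[0]
    a,b=o1+t[0]*d1,o2+t[1]*d2; return (a+b)/2,np.linalg.norm(a-b)
E
python3 - <<'E'
from h import *
import pickle
for n in ('top','side'):
    c=cam(n,n+'0'); pickle.dump(c,open(n+'0.pkl','wb')); print(n,c['origin'],c['vfov'],c['cx'],c['cy'],np.round(c['rotation'],3).tolist())
print(sense())
E
```

```text
top [ 419.84058473   44.99597216 1022.06336092] 56.929603946191705 314.14541811148985 243.38038116392588 [-3.061, -0.0, -1.578]
side [ 109.36780608 -534.75906279 1053.35859312] 55.737993827180425 316.2869182351728 242.76033936169742 [-2.472, -0.005, -0.564]
{'time_s': 0.1, 'q': array([ 1.50408931e+00,  3.59314757e-01,  1.11445477e-02, -2.76049152e-04,
       -1.22409823e+00, -2.88081878e-01]), 'qvel': array([-0.00045954, -0.00146401,  0.00148736,  0.00141377, -0.00172981,
       -0.00133516]), 'joint_torque': array([-1.49309024e-03, -5.84162378e+01,  2.93753082e+01,  7.01547459e+00,
        1.01895374e-02, -5.11846156e-05]), 'ee_pos': array([234.37389771, 632.48375141, 190.92001479]), 'eef_rot': array([ 3.14010747e+00, -1.69458268e-04, -3.54882760e-01]), 'ft_force': array([ 0.4454352 ,  0.21025738, -0.55905487]), 'moment': array([-0.00755057, -0.03477211, -0.01293481]), 'finger_force': 0.0, 'opening': 1.0024630618647732}
```

View pics/top0.png

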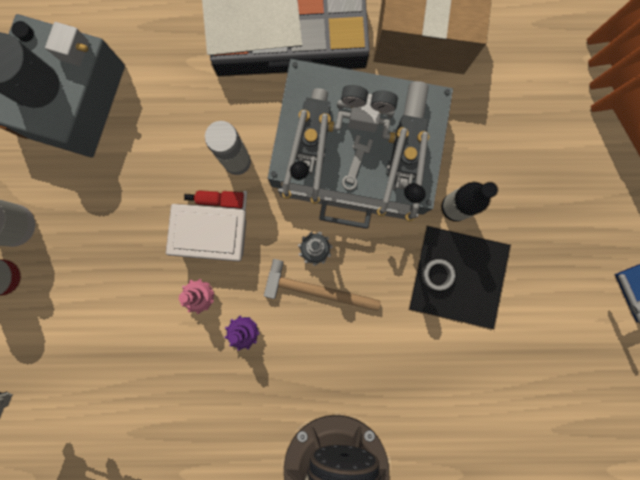

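View pics/side0.png

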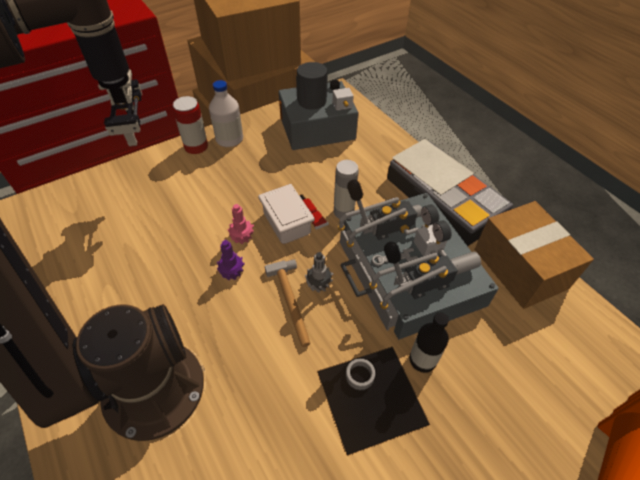

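The top view shows the float valve (long cap, about (416,97)) on the right station with its knob at (415,192). The plain knob is at (300,170), the pinion at (316,247), the handle at (345,222), and the mat around (460,277) with the race at (439,275). In the side view the pinion is at (320,270), the float knob at (393,252) and the plain knob at (355,188).

```bash
python3 - <<'E'
s=open('h.py').read()
s=s.replace("    c=read_camera(n)\n","    c=read_camera(n); c['name']=n; r=np.array(c['rotation'],float)\n    if r.size==3: c['rotation']=Rotation.from_euler('xyz',r).as_matrix()\n").replace("import numpy as np, cv2","import numpy as np, cv2\nfrom scipy.spatial.transform import Rotation")
open('h.py','w').write(s)
E
python3 - <<'E'
from h import *
import pickle
C={}
for n in ('top','side'):
    c=pickle.load(open(n+'0.pkl','rb')); c['name']=n; c['rotation']=Rotation.from_euler('xyz',c['rotation']).as_matrix(); pickle.dump(c,open(n+'0.pkl','wb')); C[n]=c
t,s=C['top'],C['side']
P=lambda *a:print(*[np.round(x,1) if not isinstance(x,str) else x for x in a])
cs=[plane(t,u,v,90) for u,v in((271,180),(437,217),(452,92),(292,62))]
for a in cs:P('stand',a)
P('sizes',[np.linalg.norm(cs[i]-cs[(i+1)%4]) for i in range(4)])
m=(t['pixels'].max(2)<45).astype(np.uint8); m[:,:395]=0; m[:225]=0;m[340:]=0; m[:,530:]=0
m=cv2.morphologyEx(m,cv2.MORPH_OPEN,np.ones((5,5)));k=max(cv2.findContours(m,0,2)[0],key=cv2.contourArea)
r=cv2.minAreaRect(k);b=cv2.boxPoints(r); P('mat px',r)
q=[plane(t,*x,4) for x in b]; P('mat',*q, np.mean(q,0),[np.linalg.norm(q[i]-q[(i+1)%4]) for i in range(4)])
P('race',plane(t,439.5,275,30))
for n,a,b in(('pinion top',(317,243),(322,255)),('fknob',(415,192),(393,252)),('pknob',(300,170),(355,188))): P(n,*cross(t,a,s,b))
P('handle ends',plane(t,321,218,60),plane(t,368,226,60))
P('pinion head',plane(t,316,248,36),plane(s,320,276,36))
P('can',plane(t,222,137,190),'oil',plane(t,488,189,210))
def crop(c,x,y,w,h,k,f): cv2.imwrite('pics/'+f+'.png',cv2.resize(c['pixels'][y:y+h,x:x+w],None,fx=k,fy=k,interpolation=cv2.INTER_CUBIC))
a=cv2.resize(t['pixels'][150:300,255:455],None,fx=4,fy=4,interpolation=2)[:, :800]
crop(t,255,50,200,150,4,'c1')
L=cv2.resize(t['pixels'][150:300,255:455],(400,300),interpolation=2);R=cv2.resize(s['pixels'][170:320,270:470],(400,300),interpolation=2)
L=a; R=cv2.resize(s['pixels'][160:310,290:490],None,fx=4,fy=4,interpolation=2)
cv2.imwrite('pics/c2.png',L);cv2.imwrite('pics/c3.png',R)
E
```

```text
stand [631.8 135.3  90. ]
stand [ 549.5 -217.2   90. ]
stand [ 823.  -257.9   90. ]
stand [893.1  89.5  90. ]
sizes [361.9 276.5 354.4 265.3]Traceback (most recent call last):
  File "<stdin>", line 13, in <module>
  File "<stdin>", line 7, in <lambda>
    return _wrapfunc(a, 'round', decimals=decimals, out=out)
    return _wrapit(obj, method, *args, **kwds)
    conv = _array_converter(obj)
ValueError: setting an array element with a sequence. The requested array has an inhomogeneous shape after 1 dimensions. The detected shape was (3,) + inhomogeneous part.
```

```bash
python3 - <<'E'
from h import *
import pickle
t,s=[pickle.load(open(n+'0.pkl','rb')) for n in('top','side')]
P=lambda *a:print(*[np.round(x,1) if isinstance(x,np.ndarray) else x for x in a])
m=(t['pixels'].max(2)<45).astype(np.uint8); m[:,:395]=0; m[:225]=0;m[340:]=0; m[:,530:]=0
m=cv2.morphologyEx(m,cv2.MORPH_OPEN,np.ones((5,5)));k=max(cv2.findContours(m,0,2)[0],key=cv2.contourArea)
r=cv2.minAreaRect(k);b=cv2.boxPoints(r)
q=[plane(t,*x,4) for x in b]; P('mat',*q,'c', np.mean(q,0),np.array([np.linalg.norm(q[i]-q[(i+1)%4]) for i in range(4)]))
P('race',plane(t,439.5,275,30))
for n,a,b in(('pinion top',(317,243),(322,255)),('fknob',(415,192),(393,252)),('pknob',(300,170),(355,188))): P(n,*cross(t,a,s,b))
P('handle ends',plane(t,321,218,60),plane(t,368,226,60))
P('pinion head',plane(t,316,248,36),plane(s,320,276,36))
P('can',plane(t,222,137,190),'oil',plane(t,488,189,210))
cv2.imwrite('pics/c2.png',cv2.resize(t['pixels'][150:300,255:455],None,fx=4,fy=4,interpolation=2))
cv2.imwrite('pics/c3.png',cv2.resize(s['pixels'][160:310,290:490],None,fx=4,fy=4,interpolation=2))
E
```

```text
mat [ 349.2 -171.2    4. ] [ 540.5 -217.4    4. ] [ 497.6 -408.6    4. ] [ 307.5 -359.7    4. ] c [ 423.7 -289.2    4. ] [196.8 196.  196.3 193.1]
race [ 427.1 -235.7   30. ]
pinion top [493.3  37.9 133.1] 1.9550649877337278
fknob [ 566.2 -127.7  279.7] 0.01091047810553414
pknob [603.7  67.1 287.8] 0.3160302711446777
handle ends [553.3  28.6  60. ] [534.9 -74.1  60. ]
pinion head [489.2  39.9  36. ] [491.9  41.1  36. ]
can [693.7 219.8 190. ] oil [ 584.6 -279.8  210. ]
```

View pics/c2.png

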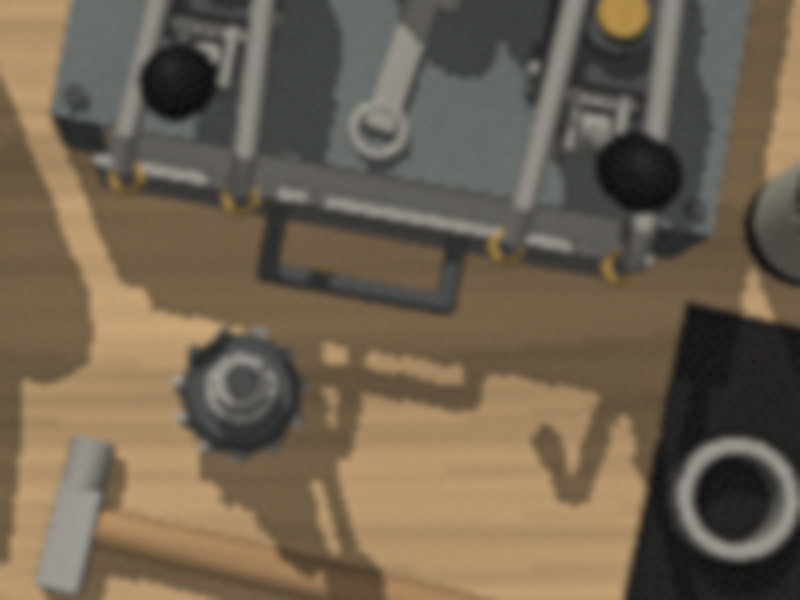

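View pics/c3.png

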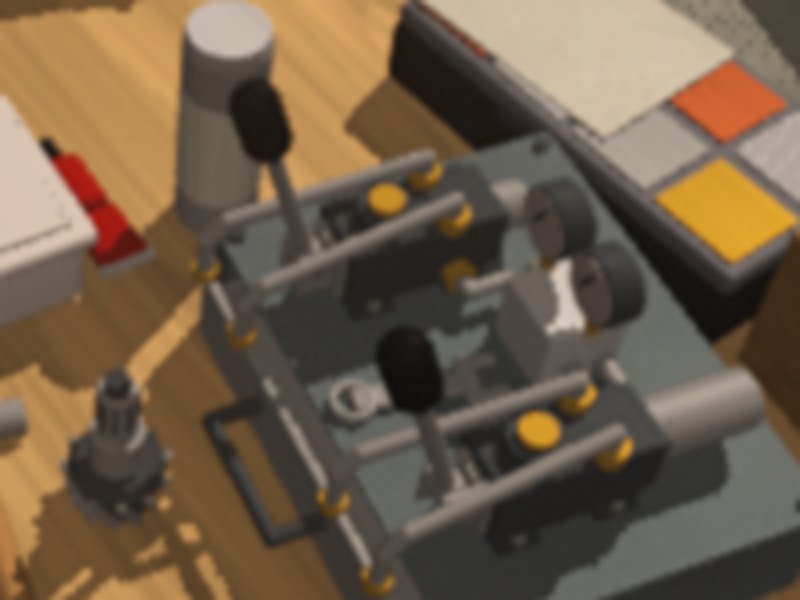

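The crops confirm the layout: tray slightly out, stand yaw about −11°, and knob heights of about 280 as specified. The pinion's axis is near (491,39), the race is at (427,−236) and the mat's centre is at (424,−289). I'll move above the pinion next.

```bash
cat >> h.py <<'E'
def go(x,y,z,yaw):
    s=sense(); p=np.array(s['ee_pos']); w=s['eef_rot'][2]; d=np.array([x,y,z])-p
    print('shares',np.round(np.array([np.cos(w)*d[0]+np.sin(w)*d[1],np.sin(w)*d[0]-np.cos(w)*d[1],-d[2]])/600,4),'turn',round(-np.degrees((yaw-w+np.pi)%(2*np.pi)-np.pi)/120,4),'dist',np.linalg.norm(d).round())
E
python3 -c "
from h import *
go(491,39,200,-.19)"
```

```text
shares [ 0.7448  0.7789 -0.0151] turn -0.0787 dist 647.0
```

Emit:
servo_tool --pt "0.745 0.779 -0.015 -0.079 1" --pt "0.745 0.779 -0.015 -0.079 1" --pt "0.745 0.779 -0.015 -0.079 1" --pt "0.745 0.779 -0.015 -0.079 1" --pt "0.745 0.779 -0.015 -0.079 1" --force 30

```text
time_s: 0.72
ee_pos: [358.9, 344.1, 196.0]
eef_rot: [3.141, 0.0, -0.189]
ft_force: [1.5, 0.3, 0.6]
opening: 1.001
finger_force: 0.0
```

```bash
python3 -c "
from h import *
go(491,39,200,-.19)"
```

```text
shares [ 0.3118  0.4581 -0.0067] turn 0.0005 dist 332.0
```

Emit:
servo_tool --pt "0.27 0.4 -0.005 0 1" --pt "0.27 0.4 -0.005 0 1" --pt "0.27 0.4 -0.005 0 1" --pt "0.27 0.4 -0.005 0 1" --pt "0.27 0.4 -0.005 0 1"

```text
time_s: 1.35
ee_pos: [472.8, 77.5, 199.1]
eef_rot: [3.142, 0.0, -0.191]
ft_force: [-0.2, 1.1, -0.4]
opening: 1.001
finger_force: 0.0
```

Emit:
servo_tool --pt "0 0 0 0 1" --pt "0 0 0 0 1"

```text
time_s: 1.6
ee_pos: [472.3, 79.9, 198.9]
eef_rot: [3.142, 0.0, -0.19]
ft_force: [0.1, 0.2, -0.0]
opening: 0.996
finger_force: 0.0
```

```bash
python3 - <<'E'
from h import *
c=cam('wrist','w1'); print(c['origin'],c['rotation'],c['vfov'],c['cx'],c['cy'])
go(491,39,200,-.19); go(491,39,79,-.19)
E
```

```text
[538.38159781  66.28821771 391.32391199] [[-1.89156794e-01 -9.49107382e-01 -2.51823124e-01]
 [-9.81946892e-01  1.82807121e-01  4.85989446e-02]
 [-9.05568149e-05  2.56469754e-01 -9.66552253e-01]] 65.70646984690485 321.41318164828306 242.45018870049714
shares [ 0.0437  0.0618 -0.0017] turn 0.0004 dist 45.0
shares [0.0437 0.0618 0.1999] turn 0.0004 dist 128.0
```

View pics/w1.png

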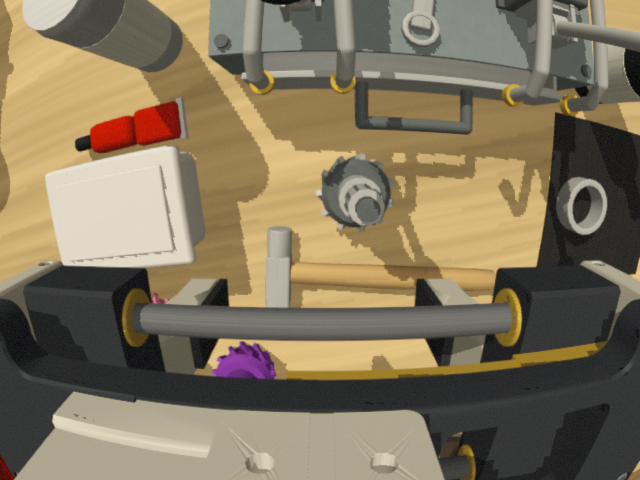

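The wrist view shows the pinion's thread top at (370,209), its head centre at about (356,192), and the handle bar from (357,123) to (471,130).

```bash
python3 - <<'E'
from h import *
c=cam('wrist')
for p,z in(((369,209),132),((357,193),36),((357,123),58),((471,130),58),((414,127),58),((281,230),0)): print(p,plane(c,*p,z).round(1))
go(491,39,79,-.19)
E
```

```text
(369, 209) [488.6  42.  132. ]
(357, 193) [487.7  41.6  36. ]
(357, 123) [553.1  32.   58. ]
(471, 130) [531.9 -74.   58. ]
(414, 127) [541.6 -18.8  58. ]
(281, 230) [458.3 126.8   0. ]
shares [0.0438 0.0623 0.2   ] turn 0.0008 dist 128.0
```

Emit:
servo_tool --pt "0.04 0.0585 0 0 1" --pt "0.04 0.0585 0.1 0 1" --pt "0.04 0.0585 0.2 0 1" --pt "0.04 0.0585 0.2 0 1" --pt "0.04 0.0585 0.2 0 1"

```text
time_s: 2.33
ee_pos: [490.9, 42.0, 81.1]
eef_rot: [-3.141, -0.002, -0.187]
ft_force: [0.2, 0.8, 0.9]
opening: 1.004
finger_force: 0.0
```

Emit:
servo_tool --pt "0 0 0 0 -1" --pt "0 0 0 0 -1" --pt "0 0 0 0 -1" --pt "0 0 0 0 -1" --pt "0 0 0 0 -1" --force 35

```text
time_s: 2.95
ee_pos: [489.5, 40.9, 79.2]
eef_rot: [-3.142, -0.0, -0.189]
ft_force: [-0.5, -0.1, 0.6]
opening: 0.492
finger_force: 0.0
```

Emit:
servo_tool --pt "0 0 0 0 -1" --pt "0 0 0 0 -1" --pt "0 0 0 0 -1" --pt "0 0 0 0 -1" --pt "0 0 0 0 -1"

```text
time_s: 3.58
ee_pos: [489.6, 41.1, 79.1]
eef_rot: [-3.141, -0.0, -0.189]
ft_force: [0.4, 1.7, 0.2]
opening: 0.299
finger_force: 35.0
```

Emit:
servo_tool --pt "0 0 -0.02 0 -1" --pt "0 0 -0.1 0 -1" --pt "0 0 -0.1 0 -1" --pt "0 0 -0.1 0 -1"

```text
time_s: 4.08
ee_pos: [488.7, 40.7, 138.7]
eef_rot: [-3.142, 0.001, -0.19]
ft_force: [-1.0, 0.1, -6.8]
opening: 0.301
finger_force: 35.0
```

```bash
python3 -c "
from h import *
s=sense();print(s['ee_pos'],s['opening'],s['finger_force'],s['ft_force'])
go(415,-328,139,-.19)"
```

```text
[488.70242616  40.7327142  138.6717247 ] 0.3013781956425931 34.979808926582336 [-1.00941489  0.06438924 -6.76167737]
shares [-4.600e-03  6.267e-01 -5.000e-04] turn 0.0 dist 376.0
```

Emit:
servo_tool --pt "-0.0005 0.06 0 0 -1" --pt "-0.001 0.14 0 0 -1" --pt "-0.002 0.22 0 0 -1" --pt "-0.002 0.3 0 0 -1" --pt "-0.003 0.38 0 0 -1"

```text
time_s: 4.7
ee_pos: [442.9, -183.9, 137.6]
eef_rot: [3.141, 0.003, -0.189]
ft_force: [1.0, 0.1, -6.9]
opening: 0.305
finger_force: 34.9
```

Emit:
servo_tool --pt "0 0.08 0 0 -1" --pt "-0.001 0.15 0 0 -1" --pt "-0.001 0.2 0 0 -1" --pt "-0.001 0.226 0 0 -1" --pt "-0.001 0.226 0 0 -1"

```text
time_s: 5.32
ee_pos: [417.6, -315.9, 137.8]
eef_rot: [-3.141, 0.003, -0.191]
ft_force: [0.6, 0.4, -6.7]
opening: 0.3
finger_force: 34.9
```

Emit:
servo_tool --pt "0 0 0 0 -1" --pt "0 0 0 0 -1"

```text
time_s: 5.58
ee_pos: [418.8, -314.9, 139.0]
eef_rot: [-3.141, 0.0, -0.188]
ft_force: [1.4, -1.5, -5.9]
opening: 0.299
finger_force: 34.9
```

```bash
python3 - <<'E'
from h import *
c=cam('top','t2')
s=sense();print(s['ee_pos'],s['opening'],s['finger_force'],s['ft_force'])
c=cam('wrist','w2')
go(415,-328,86,-.19)
E
```

```text
[ 418.8937786  -314.95823753  139.12786376] 0.29894516664432896 34.92581069469452 [-0.20429602  0.19310101 -6.72626199]
shares [-0.0024  0.0224  0.0887] turn 0.0008 dist 55.0
```

View pics/w2.png

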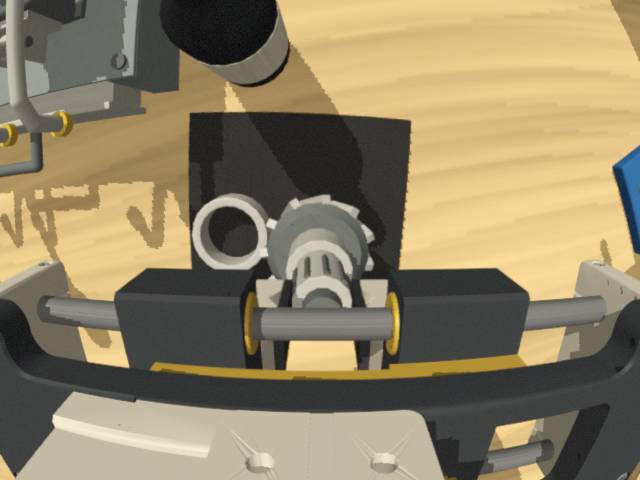

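The wrist view shows the pinion held upright over the mat (corners at about (190,113) and (410,122)), with the race to its left at (230,232). I'll shift 13 mm further from the race and lower it.

Emit:
servo_tool --pt "-0.0025 0.0225 0.02 0 -1" --pt "-0.0025 0.0225 0.07 0 -1" --pt "-0.0025 0.0225 0.085 0 -1" --pt "-0.0025 0.0225 0.09 0 -1" --pt "-0.0025 0.0225 0.092 0 -1"

```text
time_s: 6.3
ee_pos: [415.3, -329.0, 84.5]
eef_rot: [3.141, -0.001, -0.189]
ft_force: [0.2, 0.5, -5.9]
opening: 0.3
finger_force: 34.9
```

Emit:
servo_tool --pt "0 0 0.0005 0 -1" --pt "0 0 0.001 0 -1"

```text
time_s: 6.55
ee_pos: [415.0, -328.8, 83.9]
eef_rot: [3.141, -0.001, -0.189]
ft_force: [-0.2, 1.1, -3.5]
opening: 0.304
finger_force: 35.0
```

Emit:
servo_tool --pt "0 0 0.001 0 -1" --pt "0 0 0.0015 0 -1"

```text
time_s: 6.8
ee_pos: [415.8, -329.2, 83.8]
eef_rot: [3.141, -0.003, -0.189]
ft_force: [-1.2, 2.5, 6.2]
opening: 0.3
finger_force: 35.1
```

Emit:
servo_tool --pt "0 0 0 0 1" --pt "0 0 0 0 1" --pt "0 0 0 0 1" --pt "0 0 0 0 1" --pt "0 0 0 0 1"

```text
time_s: 7.42
ee_pos: [414.7, -328.7, 82.4]
eef_rot: [3.142, 0.0, -0.189]
ft_force: [-0.0, 0.3, 0.8]
opening: 0.805
finger_force: 0.0
```

Emit:
servo_tool --pt "0 0 -0.05 0 1" --pt "0 0 -0.15 0 1" --pt "0 0 -0.25 0 1" --pt "0 0 -0.35 0 1" --pt "0 0 -0.35 0 1"

```text
time_s: 8.05
ee_pos: [416.8, -330.0, 298.0]
eef_rot: [3.139, -0.009, -0.189]
ft_force: [-0.3, 0.3, -0.9]
opening: 1.001
finger_force: 0.0
```

```bash
python3 - <<'E'
from h import *
c=cam('wrist')
c['pixels']; cv2.imwrite('pics/w3.png',c['pixels'])
go(507,-14,250,-1.76)
E
```

```text
shares [ 0.0508 -0.5444  0.0747] turn 0.7499 dist 331.0
```

View pics/w3.png

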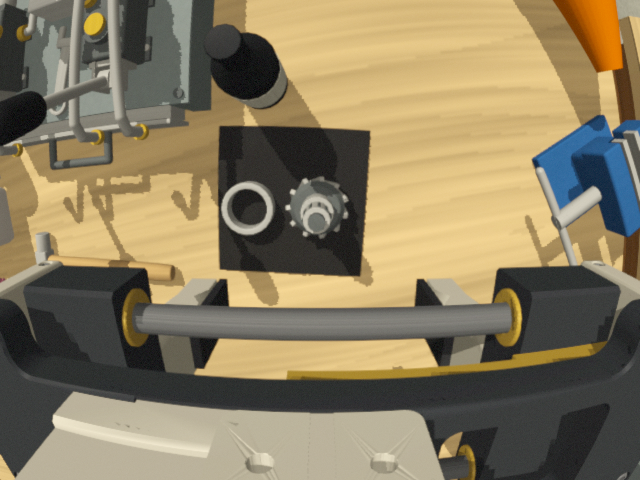

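The pinion stands upright on the mat at (317,205), well inside its edges, with the race beside it at (248,208). Next is the tray handle.

```bash
python3 -c "
from h import *
go(470,-13,250,-1.762)"
```

```text
shares [-0.0101 -0.5344  0.0747] turn 0.7509 dist 324.0
```

Emit:
servo_tool --pt "-0.01 -0.1 0.02 0.15 0.136" --pt "-0.01 -0.2 0.04 0.3 0.136" --pt "-0.01 -0.3 0.06 0.45 0.136" --pt "-0.01 -0.4 0.075 0.6 0.136" --pt "-0.01 -0.5 0.075 0.751 0.136"

```text
time_s: 8.72
ee_pos: [458.0, -68.4, 247.7]
eef_rot: [3.139, 0.001, -0.995]
ft_force: [0.3, -0.2, 0.3]
opening: 0.575
finger_force: 0.0
```

```bash
python3 -c "
from h import *
go(470,-13,250,-1.762)"
```

```text
shares [-0.0665 -0.067  -0.0038] turn 0.3661 dist 57.0
```

Emit:
servo_tool --pt "-0.03 -0.03 0 0.089 0.136" --pt "-0.06 -0.06 0 0.178 0.136" --pt "-0.06 -0.06 0 0.267 0.136" --pt "-0.06 -0.06 0 0.34 0.136" --pt "-0.06 -0.06 0 0.35 0.136"

```text
time_s: 9.35
ee_pos: [468.7, -20.1, 248.2]
eef_rot: [3.139, -0.001, -1.723]
ft_force: [-0.7, 0.4, 0.1]
opening: 0.571
finger_force: 0.0
```

```bash
python3 -c "
from h import *
go(528,-13,160,-1.762)"
```

```text
shares [-0.0267 -0.096   0.1471] turn 0.0188 dist 107.0
```

Emit:
servo_tool --pt "-0.013 -0.05 0 0.01 0.136" --pt "-0.026 -0.096 0.05 0.015 0.136" --pt "-0.026 -0.096 0.1 0.015 0.136" --pt "-0.026 -0.096 0.147 0.015 0.136" --pt "-0.026 -0.096 0.147 0.015 0.136"

```text
time_s: 9.98
ee_pos: [526.7, -14.0, 158.8]
eef_rot: [3.137, -0.002, -1.752]
ft_force: [0.1, -0.8, 0.1]
opening: 0.569
finger_force: 0.0
```

```bash
python3 - <<'E'
from h import *
c=cam('wrist','w4'); print(c['origin'])
print(sense()['ee_pos'],sense()['eef_rot'])
cv2.imwrite('pics/t4.png',cam('top')['pixels'])
E
```

```text
[513.95689004 -81.86658497 351.39759889]
[528.03092592 -13.79038885 160.62811333] [ 3.13944190e+00 -1.48327775e-03 -1.75248710e+00]
```

View pics/w4.png

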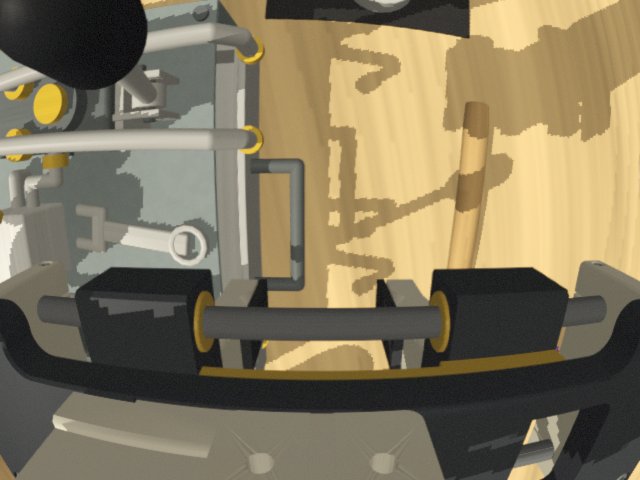

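The wrist view shows the bar running from (298,162) to (298,288), with the plate's edge near (255,225).

```bash
python3 - <<'E'
from h import *
c=cam('wrist')
a,b=[plane(c,*p,58) for p in((298,163),(298,288))]; print(a,b,(a+b)/2,np.degrees(np.arctan2(*(b-a)[:2])))
e=np.array([.981,-.192,0]); t=np.array(sense()['ee_pos']); print('bar ahead of tcp',((a+b)/2-t)@e, (plane(c,250,225,80)-t)@e)
go(528,-13,44,-1.762)
E
```

```text
[535.71561971 -72.00521197  58.        ] [556.31833424  31.57272009  58.        ] [546.01697697 -20.21624594  58.        ] 11.249884449971077
bar ahead of tcp 17.661244352471495 52.9591312280732
shares [-0.0002  0.0023  0.1973] turn 0.0043 dist 118.0
```

Emit:
servo_tool --pt "0 -0.005 0.05 0.003 0.136" --pt "0 -0.005 0.1 0.003 0.136" --pt "0 -0.005 0.14 0.003 0.136" --pt "0 -0.005 0.14 0.003 0.136"

```text
time_s: 10.62
ee_pos: [531.2, -14.0, 77.1]
eef_rot: [3.14, -0.001, -1.76]
ft_force: [-0.8, -0.1, 0.7]
opening: 0.567
finger_force: 0.0
```

Emit:
servo_tool --pt "0 0 0.01 0 0.136" --pt "0 0 0.02 0 0.136" --pt "0 0 0.035 0 0.136" --pt "0 0 0.05 0 0.136" --pt "0 0 0.055 0 0.136"

```text
time_s: 11.25
ee_pos: [531.1, -14.1, 43.4]
eef_rot: [3.14, -0.001, -1.761]
ft_force: [-0.2, 0.2, 0.1]
opening: 0.571
finger_force: 0.0
```

Emit:
servo_tool --pt "0 0.02 0 0 0.136" --pt "0 0.04 0 0 0.136" --pt "0 0.06 0 0 0.136" --pt "0 0.08 0 0 0.136" --pt "0 0.1 0 0 0.136"

```text
time_s: 11.88
ee_pos: [471.9, -2.4, 44.5]
eef_rot: [-3.141, 0.0, -1.76]
ft_force: [-0.1, 0.2, -0.7]
opening: 0.568
finger_force: 0.0
```

Emit:
servo_tool --pt "0 0.02 0 0 0.136" --pt "0 0.04 0 0 0.136" --pt "0 0.055 0 0 0.136" --pt "0 0.065 0 0 0.136" --pt "0 0.07 0 0 0.136"

```text
time_s: 12.5
ee_pos: [431.3, 5.5, 44.4]
eef_rot: [-3.141, 0.0, -1.76]
ft_force: [-1.3, -0.6, 0.3]
opening: 0.569
finger_force: 0.0
```

```bash
python3 - <<'E'
from h import *
s=cam('side'); t=cam('top')
a=cv2.resize(s['pixels'][160:380,220:520],(600,440)); cv2.imwrite('pics/s5.png',a)
E
```

```text
(no output)
```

View pics/s5.png

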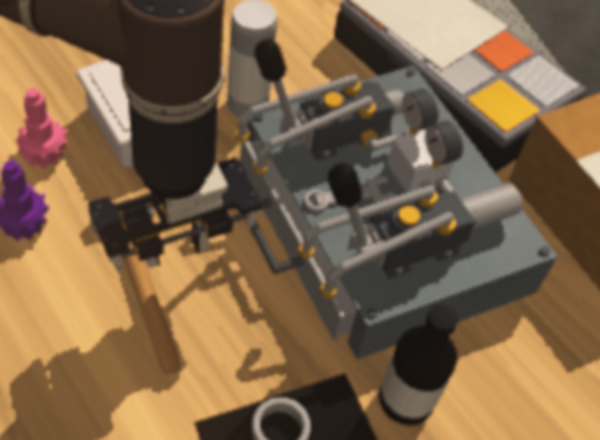

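The handle hasn't moved: the bar is still at about (265,250) in the crop, so the finger missed it. I'll re-measure the bar from both fixed views.

```bash
python3 - <<'E'
from h import *
import pickle
t,s=[pickle.load(open(n+'0.pkl','rb')) for n in('top','side')]
for a,b in(((322,220),(343,265)),((367.5,225.5),(358,294))): print(plane(t,*a,58),plane(s,*b,58),cross(t,a,s,b))
st=sense();p=np.array(st['ee_pos']);print(p)
c=cam('wrist','w6')
for n,c in(('top',cam('top')),('side',cam('side'))): print(n,'tcp px',proj(c,p))
m=c['pixels']; p0=(proj(c,p)).astype(int); print(p0)
cv2.imwrite('pics/s6.png',cv2.resize(m[220:330,250:400],(750,550),interpolation=2))
E
```

```text
[549.16300081  26.40789777  58.        ] [555.36268806  25.80478843  58.        ] (array([551.26530463,  25.12246894,  61.23281352]), np.float64(5.697686468349001))
[536.28230679 -73.22824579  58.        ] [536.29189151 -70.23208944  58.        ] (array([535.17941267, -72.40165958,  62.09187845]), np.float64(1.361602471639101))
[431.40501186   5.423694    44.37255968]
top tcp px [331.88225337 273.79041416]
side tcp px [307.841263   294.05822853]
[307 294]
```

View pics/s6.png

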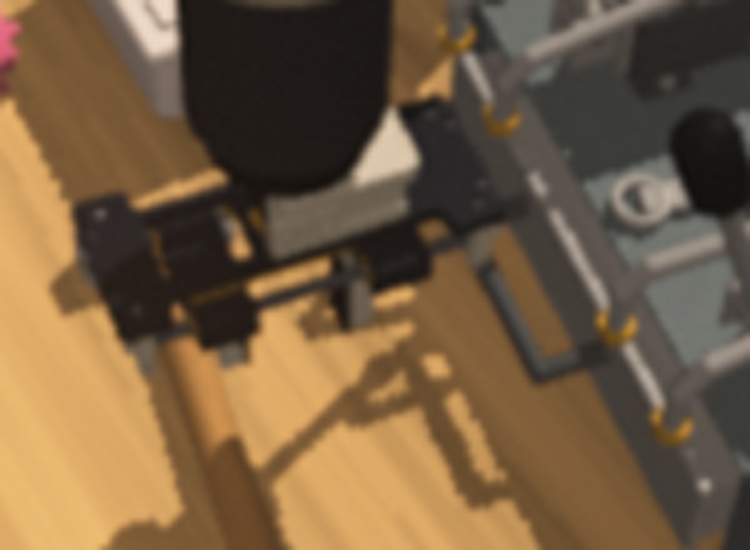

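The picture shows the inner fingertip at about (321,284) in the full image, with the bar still home. I'll compute where the fingertips really are.

```bash
python3 - <<'E'
from h import *
s=cam('side'); e=np.array([.981,-.192,0]);y=np.array([.192,.981,0])
p=np.array(sense()['ee_pos'])
for n,u,v in(('inner tip',250+355/5,220+325/5),('inner tip L',250+342/5,220+318/5),('outer tip',250+232/5,220+362/5),('outerfar',250+150/5,220+370/5)):
    for z in(44,60,80): d=plane(s,u,v,z)-p; print(n,z,d@e,d@y)
E
```

```text
inner tip 44 42.04159503207629 13.982629048197287
inner tip 60 38.00639928093229 4.381017512413044
inner tip 80 32.96240459200228 -7.620996907317177
inner tip L 44 37.238192713243784 20.546945490910588
inner tip L 60 33.27913881854711 10.841278702811486
inner tip L 80 28.33032145017635 -1.2908047823125226
outer tip 44 -26.313218957441567 15.693803501034687
outer tip 60 -29.264878063347687 6.0650670252816425
outer tip 80 -32.954451945730284 -5.970853569409654
outerfar 44 -67.77163062613609 26.406291007551072
outerfar 60 -70.06610546549916 16.607743920116036
outerfar 80 -72.93419901470288 4.35956006082244
```

```bash
python3 - <<'E'
from h import *
s=cam('side'); np.save('a.npy',s['pixels'])
p=np.array(sense()['ee_pos']); e=np.array([.981,-.192,0]);y=np.array([.192,.981,0])
for z in(0,15,30):
  for a in(25,46):
    for b in(-9.5,9.5): print(z,a,b,proj(s,p+a*e+b*y+[0,0,z]).round(1))
E
```

```text
0 25 -9.5 [318.2 294. ]
0 25 9.5 [315.6 288.3]
0 46 -9.5 [325.7 291.6]
0 46 9.5 [323.  285.9]
15 25 -9.5 [318.3 290.9]
15 25 9.5 [315.6 285.1]
15 46 -9.5 [325.8 288.5]
15 46 9.5 [323.1 282.7]
30 25 -9.5 [318.3 287.8]
30 25 9.5 [315.6 282. ]
30 46 -9.5 [325.9 285.3]
30 46 9.5 [323.2 279.5]
```

Emit:
servo_tool --pt "0 0 0 0 0.6" --pt "0 0 0 0 0.6" --pt "0 0 0 0 0.6"

```text
time_s: 13.22
ee_pos: [431.5, 5.3, 44.3]
eef_rot: [3.142, -0.0, -1.761]
ft_force: [1.3, -0.1, -1.0]
opening: 0.786
finger_force: 0.0
```

```bash
python3 - <<'E'
from h import *
s=cam('side')['pixels'].astype(int); a=np.load('a.npy').astype(int)
m=np.abs(s-a).sum(2)[255:305,285:345]
for r in range(0,50): print(255+r,''.join('#' if v>120 else '+' if v>50 else '.' for v in m[r]))
g=a[275:300,310:335].mean(2).astype(int)
for r in range(25): print(275+r,*g[r])
E
```

```text
255 ............................................................
256 ............................................................
257 ............................................................
258 ............................................................
259 ............................................................
260 ............................................................
261 ............................................................
262 .....+++....................................................
263 .....+++....................................................
264 .....++++........................................++++.......
265 .....+###+......................................+####+......
266 .....+####......................................+####+......
267 ......####+......................................+###+......
268 ......+###+.......................................++++......
269 ......+####+.....................+...++............+++......
270 ......+#####...................+##+..+++...........+++++....
271 .......+####+..................###+..+++++.........+###+
[... 3712 characters left out ...]
7 143 111 85 78 74 75 77 77 76 76 78 85 112
293 166 165 164 160 154 149 147 150 154 158 159 156 136 97 79 77 75 75 77 81 84 78 76 80 98
294 167 166 165 162 157 152 147 147 151 157 159 148 116 89 81 79 76 75 80 99 108 86 75 76 85
295 168 166 166 165 161 156 150 148 149 153 155 139 102 85 83 81 78 81 99 122 122 91 76 75 78
296 168 167 166 165 164 161 155 150 146 143 137 115 92 86 84 82 86 103 125 136 127 96 80 76 75
297 165 167 167 165 165 163 159 152 135 114 104 91 86 87 90 97 110 129 137 138 128 108 84 76 76
298 162 166 167 166 165 165 161 142 111 88 83 81 85 93 111 130 139 135 124 123 107 93 81 77 76
299 162 163 166 167 166 163 148 118 92 82 79 80 84 103 123 129 134 115 96 95 84 77 75 76 78
```

```bash
python3 - <<'E'
from h import *
import pickle
t=pickle.load(open('top0.pkl','rb')); s=pickle.load(open('side0.pkl','rb'))
print(plane(t,380,308,15),plane(t,380,300,15))
# independent check of pinion height of both cameras, stand top heights
print(cross(t,(271,180),s,(341,231)), cross(t,(452,92),s,(495,285)))
print(sense()['eef_rot'])
go(450,-90,100,-1.762); go(450,-90,44,-1.762)
E
```

```text
[ 353.95629706 -103.49370505   15.        ] [ 371.874863   -103.84129459   15.        ]
(array([639.23714296, 144.05609726,  29.3984862 ]), np.float64(13.79435842073578)) (array([ 816.4889101 , -252.75436613,  108.13858026]), np.float64(2.680806050808118))
[-3.14157745e+00  7.39207784e-07 -1.76051565e+00]
shares [ 0.1502 -0.0603 -0.0928] turn 0.0007 dist 112.0
shares [ 0.1502 -0.0603  0.0005] turn 0.0007 dist 97.0
```

Emit:
servo_tool --pt "0 0 -0.06 0 -1" --pt "0.075 -0.03 -0.06 0 -1" --pt "0.15 -0.06 -0.06 0 -1" --pt "0.15 -0.06 0 0 -1" --pt "0.15 -0.06 0.03 0 -1"

```text
time_s: 13.9
ee_pos: [449.0, -90.8, 25.0]
eef_rot: [3.14, -0.0, -1.763]
ft_force: [-0.3, 0.4, 0.0]
opening: 0.296
finger_force: 0.0
```

Emit:
servo_tool --pt "0 0 0.015 0 -1" --pt "0 0 0.02 0 -1" --pt "0 0 0.025 0 -1" --pt "0 0 0.025 0 -1"

```text
time_s: 14.4
ee_pos: [450.1, -89.6, 11.6]
eef_rot: [-3.141, 0.0, -1.76]
ft_force: [0.2, 0.2, 0.3]
opening: 0.007
finger_force: 0.0
```

```bash
python3 - <<'E'
from h import *
c=cam('side'); s=c['pixels']; p=np.array(sense()['ee_pos']); print(p,sense()['ft_force'],sense()['opening'])
q=proj(c,p); print(q)
x0,y0=int(q[0])-16,int(q[1])-22
g=s[y0:y0+34,x0:x0+32].mean(2).astype(int)
print('   ',*range(x0,x0+32))
for r in range(34): print(y0+r,*g[r])
E
```

```text
[450.18937808 -89.64366685  11.72970159] [-0.20802237  1.15945924 -0.21430396] 0.006107326719588954
[333.65930445 324.3378243 ]
    317 318 319 320 321 322 323 324 325 326 327 328 329 330 331 332 333 334 335 336 337 338 339 340 341 342 343 344 345 346 347 348
302 93 89 70 42 28 29 29 30 29 30 28 26 28 30 39 61 84 96 98 99 102 100 95 91 84 75 68 57 46 39 33 32
303 98 102 85 57 32 27 29 29 30 28 28 27 27 29 37 58 81 96 98 95 93 86 73 63 55 46 40 37 34 33 32 30
304 122 133 110 74 39 27 29 29 28 29 28 29 27 28 32 47 70 89 87 74 67 56 44 37 35 34 34 33 32 29 30 29
305 155 162 143 102 54 30 28 30 29 29 29 29 29 29 30 37 49 60 56 46 42 37 32 31 33 32 30 31 28 28 27 27
306 170 172 157 125 72 34 27 29 29 30 29 28 29 29 28 29 34 37 38 36 42 44 36 31 31 28 28 28 27 26 28 28
307 162 154 127 97 57 32 29 30 29 30 29 28 29 28 30 31 34 40 44 41 45 51 47 38 36 32 28 28 28 28 28 28
308 112 98 72 51 35 28 28 29 28 29 30 30 32 34 39 40 39 40 39 36 37 51 59 48 45 38 29 27 26 28 27 27
309 53 45 34 29 28 28 27 28 29 30 34 39 40 39 39 38 34 33 31 29 30 40 52 48 48 40 31 28 28 27 27 28
310 30 27 26 28 32 38 
[... 2431 characters left out ...]
 170 168 165 161 157 153 152 152 153 152 152
331 158 156 155 159 164 168 171 171 171 169 170 169 169 171 171 170 166 162 160 163 167 170 171 168 164 159 156 152 153 154 152 152
332 160 156 154 157 161 166 169 172 171 170 170 169 168 169 171 171 167 158 155 159 164 168 170 170 167 162 158 155 154 153 154 153
333 162 159 156 156 158 163 166 171 172 171 170 170 168 169 170 168 154 132 136 155 161 164 169 169 169 166 162 156 148 146 147 147
334 166 162 158 156 154 153 157 162 164 165 167 171 170 169 166 154 126 104 118 149 159 162 166 169 171 169 164 150 123 113 113 114
335 167 165 161 155 140 122 121 125 127 131 145 167 171 168 151 126 101 94 105 134 157 160 164 168 170 169 161 141 103 87 86 86
```

Emit:
servo_tool --pt "0 0 0.004 0 -1" --pt "0 0 0.008 0 -1" --pt "0 0 0.012 0 -1" --pt "0 0 0.014 0 -1" --pt "0 0 0.016 0 -1"

```text
time_s: 15.08
ee_pos: [449.8, -89.9, 1.6]
eef_rot: [3.141, -0.0, -1.761]
ft_force: [0.7, 0.3, 0.1]
opening: 0.006
finger_force: 0.0
```

Emit:
servo_tool --pt "0 0 0.001 0 -1" --pt "0 0 0.002 0 -1" --pt "0 0 0.003 0 -1"

```text
time_s: 15.45
ee_pos: [449.9, -89.8, -0.1]
eef_rot: [-3.142, 0.0, -1.761]
ft_force: [0.2, -0.0, -0.5]
opening: 0.004
finger_force: 0.0
```

At reported z of about 0 there is no contact, so the fingertips really do sit above the reported TCP. I'll keep probing down gently.

Emit:
servo_tool --pt "0 0 0.003 0 -1" --pt "0 0 0.006 0 -1" --pt "0 0 0.009 0 -1" --pt "0 0 0.011 0 -1"

```text
time_s: 15.95
ee_pos: [449.8, -89.9, -6.9]
eef_rot: [3.141, -0.0, -1.761]
ft_force: [-0.0, -0.3, -0.5]
opening: 0.001
finger_force: 0.0
```

Emit:
servo_tool --pt "0 0 0.003 0 -1" --pt "0 0 0.006 0 -1" --pt "0 0 0.009 0 -1" --pt "0 0 0.011 0 -1"

```text
time_s: 16.45
ee_pos: [449.8, -89.9, -13.4]
eef_rot: [3.141, -0.0, -1.761]
ft_force: [0.2, -0.1, 0.2]
opening: 0.003
finger_force: 0.0
```

Emit:
servo_tool --pt "0 0 0.003 0 -1" --pt "0 0 0.006 0 -1" --pt "0 0 0.009 0 -1"

```text
time_s: 16.82
ee_pos: [449.9, -89.8, -18.8]
eef_rot: [-3.142, 0.0, -1.761]
ft_force: [-0.1, -0.1, 0.4]
opening: 0.004
finger_force: 0.0
```

Emit:
servo_tool --pt "0 0 0.002 0 -1" --pt "0 0 0.004 0 -1" --pt "0 0 0.006 0 -1"

```text
time_s: 17.2
ee_pos: [449.9, -89.8, -22.4]
eef_rot: [-3.142, 0.0, -1.761]
ft_force: [0.1, 0.1, 0.5]
opening: 0.002
finger_force: 0.0
```

Emit:
servo_tool --pt "0 0 0.002 0 -1" --pt "0 0 0.004 0 -1" --pt "0 0 0.006 0 -1"

```text
time_s: 17.58
ee_pos: [449.8, -89.8, -26.0]
eef_rot: [3.142, 0.0, -1.761]
ft_force: [-0.4, -0.1, -0.8]
opening: 0.003
finger_force: 0.0
```

Emit:
servo_tool --pt "0 0 0.002 0 -1" --pt "0 0 0.004 0 -1" --pt "0 0 0.006 0 -1"

```text
time_s: 17.95
ee_pos: [449.9, -89.8, -29.6]
eef_rot: [-3.142, 0.0, -1.761]
ft_force: [-0.2, -0.4, 0.6]
opening: 0.003
finger_force: 0.0
```

Emit:
servo_tool --pt "0 0 0.002 0 -1" --pt "0 0 0.004 0 -1" --pt "0 0 0.006 0 -1"

```text
time_s: 18.32
ee_pos: [449.9, -89.8, -33.2]
eef_rot: [-3.142, 0.0, -1.761]
ft_force: [0.7, -0.3, -1.2]
opening: 0.004
finger_force: 0.0
```

```bash
python3 - <<'E'
from h import *
c=cam('side'); s=c['pixels']; st=sense(); p=np.array(st['ee_pos']); print(p,st['ft_force'])
q=proj(c,[p[0],p[1],0]); print(q)
x0,y0=int(q[0])-16,int(q[1])-12
g=s[y0:y0+26,x0:x0+32].mean(2).astype(int)
print('   ',*range(x0,x0+32))
for r in range(26): print(y0+r,*g[r])
E
```

```text
[449.72223755 -89.84711563 -33.30102044] [-0.14383207 -0.47579822  0.03811119]
[333.39169868 326.66310011]
    317 318 319 320 321 322 323 324 325 326 327 328 329 330 331 332 333 334 335 336 337 338 339 340 341 342 343 344 345 346 347 348
314 174 175 159 102 44 27 29 29 30 29 29 29 28 30 43 70 88 89 78 70 59 44 34 32 35 34 30 29 32 28 27 27
315 174 175 166 123 61 29 28 29 29 29 29 29 30 30 34 48 60 58 48 43 39 35 29 31 32 32 29 28 27 27 27 26
316 173 170 164 135 70 31 28 30 28 29 28 29 29 28 28 33 37 37 38 41 48 47 37 33 29 27 27 27 27 26 26 27
317 157 135 122 96 52 30 29 29 30 29 29 29 31 30 33 37 37 37 40 42 56 60 48 43 35 28 27 28 27 28 27 28
318 103 77 62 47 33 29 29 29 29 31 32 35 37 38 38 39 35 34 33 34 44 52 48 50 46 32 26 27 27 27 27 28
319 47 36 31 28 28 28 29 28 32 38 40 43 40 36 34 33 30 29 28 28 34 42 50 58 58 37 26 27 27 27 26 26
320 29 27 27 34 51 63 51 34 35 38 37 36 34 30 29 28 29 28 27 28 30 39 51 58 56 37 28 28 27 26 24 24
321 33 46 61 83 112 128 99 51 37 34 32 31 30 28 29 28 29 28 28 27 29 37 53 62 53 35 27 26 25 24 26 32
322 80 105 129 148 161 158 123 72 49 39 30 
[... 1119 characters left out ...]

333 95 89 86 86 88 91 94 96 97 97 96 95 95 94 95 96 96 94 92 90 89 92 95 95 95 92 90 87 85 84 85 84
334 92 91 88 87 87 89 92 94 97 97 97 96 96 95 95 96 96 96 93 90 89 89 92 94 96 94 92 90 87 85 85 85
335 93 92 90 88 87 88 90 92 95 97 98 96 96 96 94 95 96 96 95 92 90 88 90 93 95 95 94 91 89 86 85 84
336 94 94 91 89 88 86 89 90 94 96 97 97 96 95 95 94 95 95 97 94 92 89 89 92 94 96 95 93 91 87 87 85
337 95 93 93 91 89 87 86 89 92 94 97 98 97 96 94 95 94 95 96 96 93 92 88 90 92 94 95 94 93 90 87 86
338 94 94 94 93 91 88 87 88 90 93 95 97 97 96 95 95 94 95 96 96 95 94 90 89 90 92 92 95 94 92 89 87
339 94 94 94 94 92 90 87 86 89 91 93 96 98 97 96 96 94 94 95 96 96 96 92 90 88 87 88 92 95 94 91 89
```

The probe and image agree: the true fingertip height is the reported z plus about 35 mm. So I'll redo the hook with a reported z of about 9.

Emit:
servo_tool --pt "0 0 -0.1 0 0.136" --pt "0 0 -0.2 0 0.136" --pt "-0.05 0 -0.255 0 0.136" --pt "-0.149 0 -0.255 0 0.136" --pt "-0.149 0 -0.255 0 0.136"

```text
time_s: 19.0
ee_pos: [467.8, 0.9, 120.7]
eef_rot: [-3.14, 0.001, -1.757]
ft_force: [-0.1, -0.5, 0.0]
opening: 0.512
finger_force: 0.0
```

```bash
python3 -c "
from h import *
go(531.1,-14.1,100,-1.761)"
```

```text
shares [ 0.0051 -0.1083  0.0345] turn 0.002 dist 68.0
```

Emit:
servo_tool --pt "0.005 -0.07 0 0 0.136" --pt "0.005 -0.108 0.05 0 0.136" --pt "0.005 -0.108 0.1 0 0.136" --pt "0.005 -0.108 0.12 0 0.136" --pt "0.005 -0.108 0.12 0 0.136"

```text
time_s: 19.62
ee_pos: [529.0, -17.8, 47.4]
eef_rot: [3.14, -0.001, -1.761]
ft_force: [-0.1, -0.7, 0.5]
opening: 0.561
finger_force: 0.0
```

Emit:
servo_tool --pt "0 0 0.01 0 0.136" --pt "0 0 0.025 0 0.136" --pt "0 0 0.045 0 0.136" --pt "0 0 0.062 0 0.136" --pt "0 0 0.066 0 0.136"

```text
time_s: 20.25
ee_pos: [529.1, -17.4, 7.3]
eef_rot: [3.14, -0.001, -1.761]
ft_force: [-1.0, -0.1, 0.7]
opening: 0.565
finger_force: 0.0
```

No contact on the way down. Now I'll pull.

Emit:
servo_tool --pt "0 0.015 0 0 0.136" --pt "0 0.03 0 0 0.136" --pt "0 0.045 0 0 0.136" --pt "0 0.06 0 0 0.136" --pt "0 0.075 0 0 0.136"

```text
time_s: 20.88
ee_pos: [485.4, -8.4, 8.7]
eef_rot: [-3.141, 0.001, -1.76]
ft_force: [3.5, 1.3, -0.3]
opening: 0.565
finger_force: 1.7
```

Emit:
servo_tool --pt "0 0.015 0 0 0.136" --pt "0 0.03 0 0 0.136" --pt "0 0.045 0 0 0.136" --pt "0 0.06 0 0 0.136" --pt "0 0.07 0 0 0.136"

```text
time_s: 21.5
ee_pos: [443.8, -0.7, 8.4]
eef_rot: [-3.141, 0.0, -1.76]
ft_force: [3.2, 0.7, 1.6]
opening: 0.569
finger_force: 1.6
```

Emit:
servo_tool --pt "0 0.01 0 0 0.136" --pt "0 0.018 0 0 0.136" --pt "0 0.025 0 0 0.136" --pt "0 0.03 0 0 0.136" --pt "0 0.034 0 0 0.136"

```text
time_s: 22.12
ee_pos: [425.9, 3.0, 8.5]
eef_rot: [-3.139, 0.0, -1.76]
ft_force: [19.5, -13.3, -13.3]
opening: 0.569
finger_force: 11.4
```

Emit:
servo_tool --pt "0 0.004 0 0 0.136" --pt "0 0.008 0 0 0.136" --pt "0 0.011 0 0 0.136" --pt "0 0.013 0 0 0.136" --pt "0 0.015 0 0 0.136"

```text
time_s: 22.75
ee_pos: [426.4, 6.1, 10.1]
eef_rot: [-3.126, 0.005, -1.757]
ft_force: [50.7, -26.4, -31.5]
opening: 0.569
finger_force: 27.2
```

Emit:
servo_tool --pt "0 -0.015 0 0 0.136" --pt "0 -0.024 0 0 0.136" --pt "0 -0.024 0 0 0.136"

```text
time_s: 23.12
ee_pos: [428.2, 1.4, 7.7]
eef_rot: [3.139, -0.001, -1.761]
ft_force: [-0.4, -0.0, -0.2]
opening: 0.57
finger_force: 0.0
```

Emit:
servo_tool --pt "0 0 -0.05 0 0.136" --pt "0 0 -0.15 0 0.136" --pt "0 0 -0.25 0 0.136" --pt "0 0 -0.3 0 0.136" --pt "0 0 -0.3 0 0.136"

```text
time_s: 23.75
ee_pos: [429.9, 2.5, 190.3]
eef_rot: [-3.139, 0.002, -1.76]
ft_force: [-0.6, 0.0, -0.7]
opening: 0.572
finger_force: 0.0
```

```bash
python3 - <<'E'
from h import *
import pickle
st=sense();print(st['ee_pos'],st['ft_force'])
s0=pickle.load(open('side0.pkl','rb'))
s=cam('side','s7'); t=cam('top','t7')
# predicted bar ends if at stop; sample darkness along stand-x scan lines at several lateral positions, side view
o=np.array([599,-33,0.]);e=np.array([.981,-.192,0]);y=np.array([.192,.981,0])
for n,c in(('side',s),('top',t)):
  for lat in(-42,-30,-20,20,35):
    v=[]
    for X in range(-200,-20,4):
        u=proj(c,o+X*e+lat*y+[0,0,58]).round().astype(int); v.append(int(c['pixels'][u[1],u[0]].mean()))
    print(n,lat,*v)
E
```

```text
[429.89902299   2.48720962 190.29961255] [-0.61100151  0.02575092 -0.72931288]
side -42 137 132 88 90 91 90 90 88 88 73 57 76 74 73 76 80 69 62 47 52 52 96 140 147 159 160 162 166 167 165 165 167 165 164 105 87 83 82 83 84 84 84 84 84 85
side -30 153 142 103 90 90 90 90 89 89 55 56 81 79 79 84 86 83 78 63 63 61 74 162 163 161 161 161 165 166 165 164 166 162 162 97 84 83 83 83 85 85 83 84 83 84
side -20 155 145 92 90 90 90 89 89 90 73 60 77 79 82 85 86 83 70 65 62 61 113 153 159 96 83 83 90 86 89 83 90 84 84 86 85 83 83 83 84 84 85 84 83 85
side 20 164 152 89 91 89 89 91 90 89 59 57 77 79 84 83 77 75 72 63 62 61 102 147 165 164 163 158 146 137 100 87 86 85 84 85 86 83 84 84 85 85 85 85 84 85
side 35 167 149 100 88 87 90 91 89 87 52 56 81 81 82 79 76 78 75 65 62 62 76 105 98 85 83 83 89 88 90 89 89 85 84 85 86 83 84 85 85 85 85 85 84 84
top -42 61 61 62 63 61 61 61 61 62 63 62 61 61 62 61 62 61 62 62 59 60 62 61 61 62 62 61 61 62 61 58 61 63 59 61 61 62 64 62 64 63 68 88 89 85
top -30 61 60 61 62 63 61 61 63 60 63 62 61 62 62 63 62 62 62 62 62 62 61 61 61 62 61 61 61 62 62 62 62 64 63 62 65 64 63 66 67 68 82 89 89 91
top -20 60 62 64 62 63 62 63 62 62 62 63 62 62 63 61 61 61 60 62 60 62 63 62 62 61 62 62 63 63 64 63 61 53 57 60 63 68 68 68 77 83 88 87 92 102
top 20 59 58 60 60 60 59 59 59 60 61 60 59 61 60 60 63 73 82 77 59 62 62 62 63 63 63 66 67 69 68 69 71 80 90 94 97 87 86 61 53 58 55 85 108 108
top 35 84 74 67 61 56 57 58 58 58 59 59 59 60 61 59 58 76 75 76 60 61 63 61 62 64 69 80 86 90 91 92 89 85 82 62 55 55 56 53 55 53 66 86 111 108
```

The bar now sits at stand x of about −162 mm, which is the stop, and the hard force confirmed it. Next I'll turn the tool, shut the fingers, and line up in front of the float knob.

```bash
python3 -c "
from h import *
go(440,-114,240,-.192)"
```

```text
shares [ 0.1861 -0.0555 -0.0875] turn -0.749 dist 128.0
```

Emit:
servo_tool --pt "0.0 -0.0 -0.087 -0.089 -1" --pt "0.05 -0.02 -0.087 -0.178 -1" --pt "0.1 -0.03 -0.087 -0.267 -1" --pt "0.15 -0.045 -0.087 -0.356 -1" --pt "0.186 -0.055 -0.087 -0.445 -1"

```text
time_s: 24.48
ee_pos: [439.6, -114.8, 238.5]
eef_rot: [3.139, 0.003, -0.823]
ft_force: [0.4, -0.2, 0.1]
opening: 0.059
finger_force: 0.0
```

Emit:
servo_tool --pt "0 0 0 -0.089 -1" --pt "0 0 0 -0.178 -1" --pt "0 0 0 -0.267 -1" --pt "0 0 0 -0.305 -1" --pt "0 0 0 -0.305 -1"

```text
time_s: 25.1
ee_pos: [439.9, -113.7, 238.8]
eef_rot: [3.141, 0.003, -0.19]
ft_force: [-0.2, 0.0, -0.1]
opening: 0.004
finger_force: 0.0
```

```bash
python3 - <<'E'
from h import *
go(492.5,-114,227,-.192)
t=cam('top');s=cam('side')
# black knob blobs
def blob(c,u,v):
    m=(c['pixels'].max(2)<40).astype(np.uint8); x0,y0=int(u)-16,int(v)-18; k=m[y0:y0+36,x0:x0+32]
    n,l,stt,cc=cv2.connectedComponentsWithStats(k); i=1+np.argmax(stt[1:,4]); return stt[i],cc[i]+[x0,y0]
for n,a,b in(('f',(415,192),(393,252)),('p',(300,170),(355,188))):
    A=blob(t,*a);B=blob(s,*b);print(n,A,B,cross(t,A[1],s,B[1]))
E
```

```text
shares [ 0.0862 -0.0161  0.0196] turn 0.0007 dist 54.0
f (array([  6,  10,  20,  18, 253], dtype=int32), array([414.17391304, 193.28063241])) (array([  7,   8,  16,  21, 251], dtype=int32), array([391.84860558, 252.05577689])) (array([ 564.10555597, -126.35165789,  279.3669121 ]), np.float64(0.11263665807259564))
p (array([  7,  10,  17,  17, 202], dtype=int32), array([299.42079208, 170.65346535])) (array([  0,  11,  32,  25, 715], dtype=int32), array([354.79160839, 194.2965035 ])) (array([608.03032819,  69.32128809, 262.55456622]), np.float64(1.5573619310173943))
```

Emit:
servo_tool --pt "0.03 -0.009 0.01 0 -1" --pt "0.06 -0.018 0.0195 0 -1" --pt "0.085 -0.018 0.0195 0 -1" --pt "0.085 -0.018 0.0195 0 -1"

```text
time_s: 25.7
ee_pos: [494.2, -113.0, 228.0]
eef_rot: [3.141, 0.002, -0.19]
ft_force: [-0.7, -0.1, -0.3]
opening: 0.003
finger_force: 0.0
```

Emit:
servo_tool --pt "0.02 0 0 0 -1" --pt "0.04 0 0 0 -1" --pt "0.055 0 0 0 -1" --pt "0.065 0 0 0 -1" --pt "0.075 0 0 0 -1"

```text
time_s: 26.32
ee_pos: [537.4, -121.4, 228.8]
eef_rot: [3.141, 0.0, -0.19]
ft_force: [-1.2, 0.4, 0.1]
opening: 0.004
finger_force: 0.3
```

Emit:
servo_tool --pt "0.01 0 0 0 -1" --pt "0.02 0 0 0 -1" --pt "0.03 0 0 0 -1"

```text
time_s: 26.7
ee_pos: [555.2, -124.8, 228.9]
eef_rot: [-3.142, 0.0, -0.19]
ft_force: [-1.7, 0.0, 0.6]
opening: 0.006
finger_force: 0.7
```

Emit:
servo_tool --pt "0.01 0 0 0 -1" --pt "0.02 0 0 0 -1" --pt "0.028 0 0 0 -1" --pt "0.036 0 0 0 -1"

```text
time_s: 27.2
ee_pos: [576.4, -128.9, 228.8]
eef_rot: [3.142, 0.0, -0.19]
ft_force: [-2.8, 0.3, 2.4]
opening: 0.008
finger_force: 1.6
```

Emit:
servo_tool --pt "0.007 0 0 0 -1" --pt "0.014 0 0 0 -1" --pt "0.021 0 0 0 -1" --pt "0.028 0 0 0 -1"

```text
time_s: 27.7
ee_pos: [591.2, -132.0, 229.3]
eef_rot: [3.141, 0.002, -0.19]
ft_force: [-7.8, 1.4, 6.4]
opening: 0.006
finger_force: 4.1
```

Emit:
servo_tool --pt "0.006 0 0 0 -1" --pt "0.012 0 0 0 -1" --pt "0.018 0 0 0 -1"

```text
time_s: 28.08
ee_pos: [604.0, -133.9, 228.7]
eef_rot: [-3.141, -0.001, -0.19]
ft_force: [-0.8, -0.1, 0.8]
opening: 0.005
finger_force: 0.0
```

Emit:
servo_tool --pt "-0.05 0 0 0 -1" --pt "-0.12 0 0 0 -1" --pt "-0.2 0 0 0 -1" --pt "-0.25 0 0 0 -1" --pt "-0.25 0 0 0 -1"

```text
time_s: 28.7
ee_pos: [455.3, -105.3, 229.6]
eef_rot: [-3.14, -0.002, -0.189]
ft_force: [0.8, -0.1, 1.7]
opening: 0.001
finger_force: 0.0
```

```bash
python3 - <<'E'
from h import *
print(sense()['ee_pos'],sense()['ft_force'])
t=cam('top','t8');s=cam('side','s8')
def blob(c,u,v):
    m=(c['pixels'].max(2)<40).astype(np.uint8); x0,y0=int(u)-16,int(v)-18; k=m[y0:y0+36,x0:x0+32]
    n,l,stt,cc=cv2.connectedComponentsWithStats(k); i=1+np.argmax(stt[1:,4]); return stt[i],cc[i]+[x0,y0]
for n,P in(('float-notch',[637,-141,278]),('neutral',[565,-127,279]),('plain',[604,68,280])):
    A=blob(t,*proj(t,P));B=blob(s,*proj(s,P));print(n,proj(t,P),proj(s,P),A,B,cross(t,A[1],s,B[1]))
E
```

```text
[ 455.26571428 -105.27084407  229.59002242] [ 0.77650423 -0.09326638  1.65743704]
float-notch [421.45868549 151.37515326] [422.27431389 242.84117263] (array([  7,   4,  21,  25, 345], dtype=int32), array([421.95652174, 149.6057971 ])) (array([  8,   6,  19,  23, 285], dtype=int32), array([422.96491228, 241.38947368])) (array([ 638.61527092, -140.77920338,  281.92541364]), np.float64(0.6699855903080113))Traceback (most recent call last):
  File "<stdin>", line 8, in <module>
  File "<stdin>", line 6, in blob
    return _wrapfunc(a, 'argmax', axis=axis, out=out, **kwds)
    return bound(*args, **kwds)
ValueError: attempt to get argmax of an empty sequence
```

The float knob now stands at (639,−141,282), 75 mm back, so it is in the notch. One last check of the tray, pinion and bystanders before handing in.

```bash
python3 - <<'E'
from h import *
import pickle
s0=pickle.load(open('side0.pkl','rb'));s=cam('side')
d=(np.abs(s['pixels'].astype(int)-s0['pixels'].astype(int)).sum(2)>110).astype(np.uint8)
n,l,st,c=cv2.connectedComponentsWithStats(cv2.morphologyEx(d,cv2.MORPH_OPEN,np.ones((3,3))))
for i in range(1,n):
    if st[i,4]>25: print(st[i],c[i].round())
for n,P in(('mallet head',(458,127,25)),('race',(427,-236,30)),('pinion new top',(415,-328,136)),('plain knob',(604,68,280)),('fknob',(638,-141,282)),('spanner',(650,-40,100)),('oil',(585,-280,150)),('bar',(440,-2,58)),('pink',(400,200,50))): print(n,proj(s,P).round())
o=np.array([599,-33,0.]);e=np.array([.981,-.192,0]);y=np.array([.192,.981,0])
for lat in(-30,20): print(lat,*[int(s['pixels'][tuple(proj(s,o+X*e+lat*y+[0,0,58]).round().astype(int)[::-1])].mean()) for X in range(-190,-130,4)])
E
```

```text
[ 8  0 11 17 84] [13.  8.]
[   4    0  160   65 5567] [78. 34.]
[278  52  24  20 140] [288.  60.]
[ 170   57   34   55 1200] [184.  84.]
[301  56  11   6  48] [306.  58.]
[ 48  64  30  11 135] [63. 69.]
[330  69  27  10 115] [342.  73.]
[125  71   7  32 153] [129.  88.]
[ 325   70   70  174 7305] [360. 151.]
[  0  75  40  15 230] [18. 82.]
[138  80  20  10 119] [147.  84.]
[213  80  14   8  92] [220.  83.]
[280  88  17  19 221] [288.  96.]
[207  90  32  21 429] [222. 101.]
[  0  94 111  40 703] [ 53. 114.]
[311  94  22  26 195] [323. 109.]
[271 101   9  10  65] [276. 105.]
[336 102   9   8  58] [339. 106.]
[140 111  27  13 149] [153. 117.]
[124 129  13  16 137] [130. 137.]
[ 18 156  16   9  89] [ 26. 160.]
[   0  182  135  155 9813] [ 61. 253.]
[312 209  11  17 110] [317. 216.]
[415 229  19  24 300] [424. 240.]
[309 235  39  39 692] [329. 254.]
[ 95 241   8   7  43] [ 99. 244.]
[384 243  17  26 299] [392. 254.]
[352 244  11  17 120] [357. 252.]
[293 257  21  30 312] [302. 271.]
[362 266  10  14  57] [366. 273.]
[374 266  13  11  84] [381. 271.]
[396 271   5   7  27] [398. 274.]
[326 
[... 167 characters left out ...]
.]
[ 305  291   65   75 2466] [338. 325.]
[300 301   5   8  31] [302. 305.]
[144 304  40  44 942] [164. 325.]
[177 353   7   7  39] [180. 356.]
[306 386  21  26 324] [316. 400.]
[368 386  24  35 476] [381. 401.]
[ 198  393   89   87 4384] [245. 443.]
[  22  407   73   43 1088] [ 52. 429.]
[377 421   8   4  27] [381. 423.]
[136 444  14  16 136] [142. 450.]
[343 453  14  12 112] [348. 458.]
[117 462  33  18 266] [134. 474.]
mallet head [293. 262.]
race [360. 373.]
pinion new top [386. 392.]
plain knob [355. 190.]
fknob [423. 242.]
spanner [388. 257.]
oil [435. 331.]
bar [312. 292.]
pink [262. 248.]
-30 91 92 92 92 91 90 83 56 70 83 80 85 88 87 80
20 92 92 90 94 94 92 80 61 71 79 86 87 80 78 76
```

```bash
python3 -c "
from h import *
print(finish_job())"
```

```text
the job is handed in; nothing more can be done
None
```

The pinion is standing on the mat beside the race, the tray is out at its stop, and the float lever is pushed back into its notch; the job is handed in at about 29 s with the arm touching nothing. The first pull missed the tray handle because the fingertips sit about 35 mm above the reported TCP; the plain lever and the other things looked unmoved, though the arm hid part of the last check.

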